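Seat the brass anvil plate on the comparator's three-ball stage

ROBOT

A 6-joint arm with a two-finger parallel gripper is mounted at the origin on the work surface. World frame = base frame: x ahead of the robot, y to its left, z up, the work surface at z = 0. Lengths are in m, angles in rad, forces in N, time in s.
With the tool pointing down it reaches from about 0.35 to 0.775 m from the base axis. Payload 7.3 kg.
Tool frame: the origin (TCP) lies at the very end of the fingers, on their centre line; the grasp point (between the pads) lies 19 mm behind it; y points along the fingers, z is the direction in which the jaws open and shut, and the axes are right-handed (so a half turn about y gives the same grasp; the last joint's range is limited). The gripper opens to 92 mm and grips with 3 to 60 N. Pads are 19 mm wide; open, the fingers measure 130 mm over their backs; the gripper's body (75 mm by 190 mm) begins 47 mm behind the grasp point.
Start: joints at [-1.444, 0.342, 1.524, -0, 1.275, -0.146], TCP at [0.141, -0.506, 0.227] pointing down, gripper open.
Joint ranges: [-2.53, 2.53], [-0.77, 2.02], [0.04, 2.7], [-1, 4.14], [0.28, 2.66], [-3.11, 3.11]. Speed limits (rad/s): [2.57, 2.57, 3.14, 3.14, 3.14, 3.14].

INTERFACE

Orientations are given as a unit quaternion [x, y, z, w].
In Python, from workcell import observe, vision, r gives the robot as it stands.
- The arm moves only by the shell command python3 -m creep 'ROWS' [FORCE]. ROWS is JSON, a list of rows, each an object of numbers: "tx", "ty", "tz": the shift along the world's x, y, z in units of 0.025 m (1.0 is 0.025 m); "ax", "ay", "az": the turn, a rotation vector about the world's x, y, z in units of 4 degrees (1.0 is 4 degrees); "jaw": the finger opening in mm, from 0 to 91.8. A call has exactly 5 rows; each row shifts and turns the pose as measured when the row begins; what a row does not reach is not made up. A row lasts 1/10 s, in which the tool goes at most 50 mm and 8.59 degrees, less where a joint would pass 70% of its speed; a pose out of reach is approached as far as the arm can. A call with a number of a shift or a turn outside -1 to 1 is refused whole. A call with a gripper value outside its range is refused whole. The fingers move at their own pace and stop on an object; FORCE is the grip in N (left out, the last holds). Time passes only in rows, so rows that do not move let the fingers close, or fill a call up. It gives the time, the measured TCP pose, the force and the opening at its end, in the units of the state.
- observe(): the state, without advancing time (a new reading comes with each control period).
- vision.capture(name): name is "side" or "top"; returns the picture (480x640x3 uint8, red, green, blue); there is no depth.
- vision.camera_info(name): a dict with "vertical_fov" (degrees; the focal length in pixels is half the picture's height over the tangent of half this angle, whatever the lens; pixels are square), "cx", "cy" (the principal point, pixels), "rvec" (rotation vector, rad) and "tvec" (3), from world to camera coordinates, as OpenCV has them. Camera axes: x right, y down, z forward; pixel columns grow to the right and rows downward; lengths in m; the calibration is good to about 2 mm. A picture is of the moment at which its call begins. camera_info takes no time and is no camera call.
- r.sign_off(): hands the job in, once; it reports no verdict.
The state is a dict: "time": time; "qpos": joint angles; "qd": joint speeds; "tau": joint torques, N m; "tool_pos": TCP position; "ee_rot": TCP orientation; "wrist_force": force on the tool from outside, world axes, zero at the start; "ft_torque": the same for the moment, N m; "finger_gap": finger opening in m.
Only numpy, scipy, OpenCV 4.12 (cv2) and the standard library are available. Lean on these libraries where they do the work, as an engineer would, in place of code of your own. Each camera call takes 0.05 s, during which the arm holds its last target.

TASK

Change the dial comparator over to the small brass anvil: lift the plate with the slim brass boss off the cork mat, turn it so that its red dot is on the same side as the red dot on the stage, and lower it gently between the three spring rollers. Then, holding it level, press it down past the rollers, feeling for the give and never hard, so that the springs pull it fully home on the three balls, and let go. Leave the other plate and everything else on the counter where it lies.

Things in the scene. Friction and masses are not known exactly. Their poses are not given: they have to be found in the camera images.
- plate_boss (a point): Plate to fit: loose aluminium disc 86 mm across, 8 mm thick, 0.2 to 0.35 kg, with a round brass boss 26 mm across, 43 mm tall, flat top. This point: boss centre, half-way up, 37.5 mm above the plate's underside, 21.5 mm above the disc's top face and 21.5 mm below the boss's top. z up; x points to the red dot on the disc (36 mm out). It starts flat on the 4 mm thick cork mat.
- plate_bar (a point): On the same plate: outer edge of one of three dark catch bars of diamond section set in the disc's rim at 60, 180 and 300 degrees from the plate's x, standing out to 48 mm radius, 12 mm above the underside; this is the 60 degree one. Under the disc at the same angles are three steel vee blocks 8 mm tall (the plate's underside), grooves radial, 18 mm wide, on a 30 mm radius.
- gauge_axis (a point): Dial comparator, fixed: dark cast foot 150 x 285 mm, 26 mm tall; round blued-steel stage 132 mm across on an elevating screw. This point: on the stage's axis, level with the foot's top face, 26 mm above the counter. x points to the stage's red dot (60 mm out), z up. The stage's height is not measured: its top face is 58 to 108 mm above the counter. It does not move under load.
- gauge_column (a point): Top of the comparator's column, 161 mm above the counter, 155 mm from the stage's axis along the comparator's y; the dial gauge on it is swung clear, away from the stage. On the stage's top face stand three 12 mm balls, 13 mm high, at 60, 180 and 300 degrees from the comparator's x on a 30 mm radius, that fit the plate's vees.
- catch_a (a joint): Spring roller at 60 degrees on the stage (others at 180 and 300), 6 mm across, its centre 21 mm above the stage's top face. Value: how far it is pushed outwards, m: 0 run in, on its stop; about 0.0012 with the plate home; 0.0032 as the bar's edge passes. The plate, lowered on the axis, first rests by its bars on the rollers, underside 13.5 mm above the stage's top face.
- catch_b (a joint): Roller at 180 degrees, values the same. Pushed straight down from that rest, the plate resists with 10 to 18 N in all over the first 4 mm; 4.5 mm down the bars' edges pass the rollers, and the springs then pull it on by themselves. Home is 7 mm below the rest: underside 6.5 mm above the stage's top face.
- catch_c (a joint): Roller at 300 degrees, values the same. The plate must be held level by its boss while it is pushed: pushed loose, it can cock, with one roller left behind. A push of over 30 N once it is home, a knock, or a drop of over 30 mm bruises the balls.
- wide_boss (a point): Bystander: the other anvil plate, same disc, with a wide dark boss 42 mm across and 30 mm tall with a cork top. This point is the boss's centre, 31 mm above its underside. It lies about 140 mm from the plate to fit, on the same cork mat; the two may have changed places.
- neck: Bystander: lacquered brass saxophone neck, a curved tube 24 mm thick and about 170 mm long, lying flat. Origin on the tube where its bend begins, at counter level.
- cup_large: Bystander: brass key cup 42 mm across, 11 mm tall, with a short key arm along its x. Origin under its centre.
- cup_small: Bystander: brass key cup 30 mm across, 11 mm tall, with a short key arm along its x. Origin under its centre.
- slick: Bystander: chrome pad slick, a flat tool 190 mm long along x with a round 40 mm end and a wooden handle. Origin at counter level, on its handle's end of the blade.
- driver: Bystander: small blue-handled screwdriver, 170 mm long along x. Origin under its middle.
- grease_tin: Bystander: white jar of cork grease with a red lid, 48 mm across, 35 mm tall. Origin under its centre.
Mind the look-alikes: they are no part of the job. Leave any green look-alike of the part that bears plate_boss alone.

How it is judged:
At the end, for the whole second after the job is handed in: the brass-boss plate sits home on the stage's three balls: its boss within 2 mm of the stage's axis, its red dot on the side of the stage's red dot (within 0.05 rad), level within 0.025 rad, and all three spring rollers over its catch bars, standing 0.5 to 2.4 mm out (horizontal distance between plate_boss and gauge_axis below 0.002 m and angle between the x axis of plate_boss and the x axis of gauge_axis, either way round below 0.05 rad and angle between plate_boss's own z axis and vertical below 0.025 rad and value of joint catch_a between 0.0005 and 0.0024 m and value of joint catch_b between 0.0005 and 0.0024 m and value of joint catch_c between 0.0005 and 0.0024 m and distance of plate_boss from where it was at the start of the episode above 0.1 m); the robot touches nothing.
It fails at once if the plate is pressed, knocked or dropped hard: contact forces with the comparator add up to over 85 N (30 N is the springs at home) (contact force between plate and gauge above 85 N).
It fails at once if the other plate, the neck, a key cup, the slick, the screwdriver or the grease tin is pushed more than 20 mm from its place (distance of any of wide_boss, neck, cup_large, cup_small, slick, driver, grease_tin from where it was at the start of the episode above 0.02 m).
It also fails if it takes over 38 s, if anything falls off the work surface, if the arm or the gripper's body presses on something with over 40 N, if the wrist force passes 120 N, or if a joint passes its speed limit or range.

## Working session

There is one attempt and no reset: what is moved stays moved. The work goes in short steps, Python scripts to look and compute and a shell command to move; the robot and the scene stay as the last step left them, time stands still between calls to the robot, and variables do not carry over. Pictures are saved under pics/ and viewed, and the job is handed in when it is done.

```bash
ls; mkdir -p pics
python3 - <<'E'
from workcell import observe, vision, r
import cv2
print(observe())
for n in ("side","top"):
    print(n,vision.camera_info(n))
    im=vision.capture(n); cv2.imwrite(f"pics/{n}0.png",im[:,:,::-1])
E
```

```text
pics
{'time': 0.0, 'qpos': array([-1.44402241e+00,  3.42751169e-01,  1.52502996e+00,  1.57390551e-05,
        1.27538896e+00, -1.46002772e-01]), 'qd': array([8.05749946e-06, 4.96478746e-04, 1.33300508e-03, 8.86981748e-05,
       3.79807540e-04, 6.04077552e-04]), 'tau': array([ 6.70641803e-04, -4.31235909e+01, -2.44215131e+01,  7.18018273e-02,
        5.59145375e-02, -1.13878298e-04]), 'tool_pos': array([ 0.14141074, -0.50517115,  0.22602568]), 'ee_rot': array([-0.09613008,  0.70109788, -0.69998262,  0.09615145]), 'wrist_force': array([-0.23545308,  0.38793887,  0.15670872]), 'ft_torque': array([-0.06004893,  0.0222692 ,  0.03504745]), 'finger_gap': 0.0917604095826091}
side {'vertical_fov': 44.80814801701627, 'cx': 313.43481848448414, 'cy': 238.21413930250915, 'rvec': array([ 1.97567408,  0.96828715, -0.5559805 ]), 'tvec': array([-0.34441097, -0.10256734,  1.89780691])}
top {'vertical_fov': 50.51721368351784, 'cx': 310.34586818025565, 'cy': 240.49440065867842, 'rvec': array([ 2.15345244, -2.09270095,  0.20251627]), 'tvec': array([0.00322726, 0.53534081, 1.30853917])}
```

View pics/side0.png

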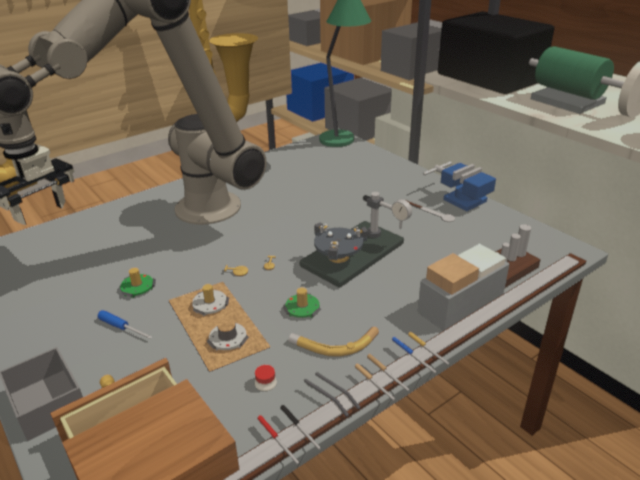

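View pics/top0.png

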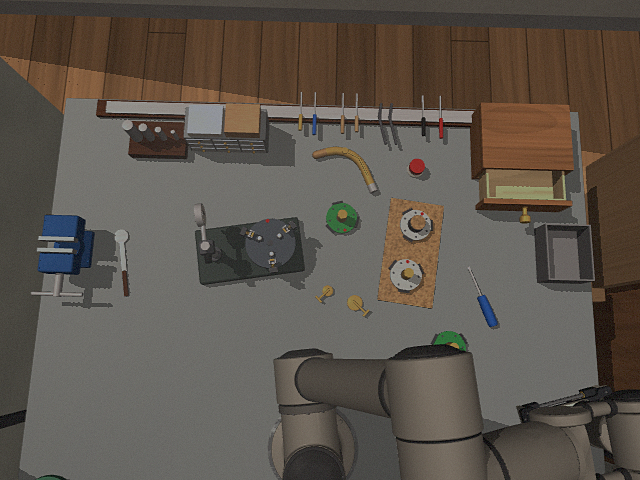

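Candidates in the top view are the mat plates at (407,273) and (417,225), and the green look-alikes at (342,218) and (451,343). The grey plate with a slim yellow boss at (407,273) fits. The one at (417,225) has a wide, dark boss with a cork top. I'll enlarge both to confirm.

Run:
```python
import cv2, numpy as np
t=cv2.imread("pics/top0.png"); s=cv2.imread("pics/side0.png")
a=cv2.resize(t[200:310,370:450],None,fx=5,fy=5,interpolation=cv2.INTER_CUBIC)
b=cv2.resize(s[275:355,180:260],(400,400),interpolation=cv2.INTER_CUBIC)
c=np.zeros((550,800,3),np.uint8);c[:,:400]=a;c[:400,400:]=b
cv2.imwrite("pics/c1.png",c)
a=cv2.resize(t[205:290,190:310],None,fx=6,fy=6,interpolation=cv2.INTER_CUBIC)
cv2.imwrite("pics/c2.png",a)
a=cv2.resize(s[185:285,295:410],None,fx=6,fy=6,interpolation=cv2.INTER_CUBIC)
cv2.imwrite("pics/c3.png",a)
```

```text
(no output)
```

View pics/c1.png

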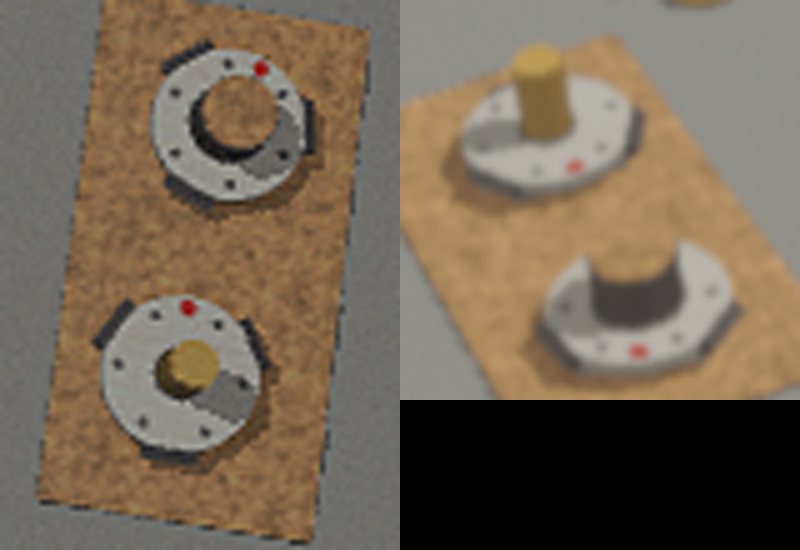

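View pics/c2.png

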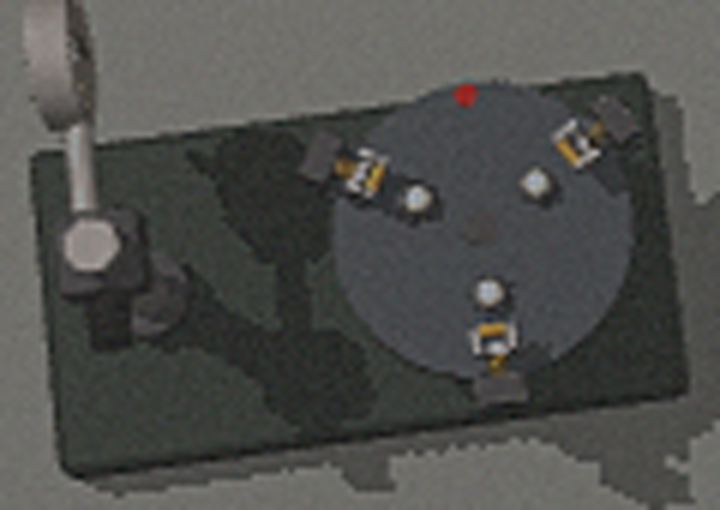

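View pics/c3.png

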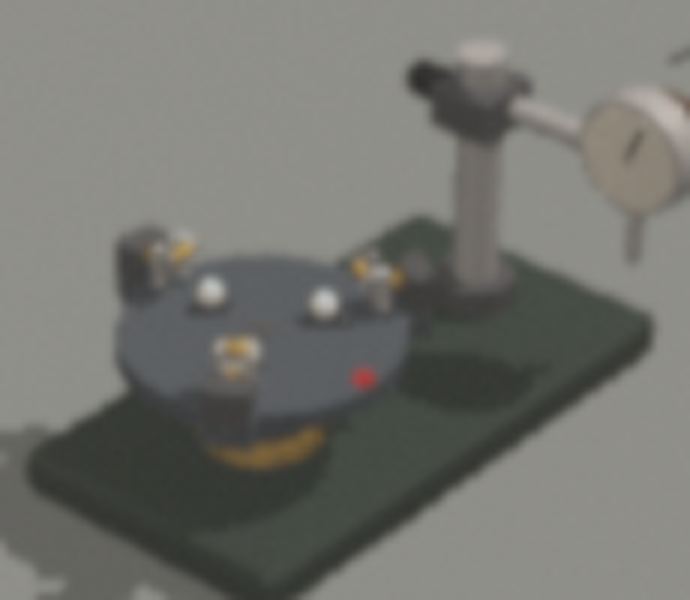

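The crop confirms that the grey plate with the slim brass boss, top (407,273) and side (209,297), is the one to fit. The stage has its red dot at top (267,220), with balls at about (259,238), (279,235) and (271,254). Next I'll measure all of these.

```bash
cat > h.py <<'E'
import numpy as np, cv2
from workcell import vision
def cam(n):
    i=vision.camera_info(n); f=240/np.tan(np.radians(i["vertical_fov"])/2)
    R=cv2.Rodrigues(np.array(i["rvec"]))[0]; K=np.array([[f,0,i["cx"]],[0,f,i["cy"]],[0,0,1]])
    return K,R,np.array(i["tvec"])
C={n:cam(n) for n in ("side","top")}
def proj(n,X):
    K,R,t=C[n]; return cv2.projectPoints(np.atleast_2d(np.array(X,float)),cv2.Rodrigues(R)[0],t,K,None)[0].reshape(-1,2)
def onplane(n,uv,z):
    K,R,t=C[n]; d=R.T@np.linalg.solve(K,[uv[0],uv[1],1]); o=-R.T@t
    return o+d*(z-o[2])/d[2]
def tri(us,ut):
    P=[C[n][0]@np.c_[C[n][1],C[n][2]] for n in("side","top")]
    X=cv2.triangulatePoints(P[0],P[1],np.array(us,float).reshape(2,1),np.array(ut,float).reshape(2,1)).ravel();X=X[:3]/X[3]
    return X, proj("side",X)[0]-us, proj("top",X)[0]-ut
def blob(im,box,fn):
    x0,y0,x1,y1=box; c=im[y0:y1,x0:x1].astype(float); w=fn(c); 
    ys,xs=np.mgrid[y0:y1,x0:x1]; 
    return np.array([(xs*w).sum(),(ys*w).sum()])/w.sum(), w.sum()
def red(c): # bgr soft weight
    return np.clip(c[...,2]-np.maximum(c[...,0],c[...,1])-45,0,None)
def bright(c): return np.clip(c.min(-1)-120,0,None)
E
python3 - <<'E'
from h import *
t=cv2.imread("pics/top0.png"); s=cv2.imread("pics/side0.png")
# top crop c2: x=190+u/6 y=205+v/6 ; c3: x=295+u/6 y=185+v/6
def T(u,v): return (190+u/6-.4,205+v/6-.4)
def S(u,v): return (295+u/6-.4,185+v/6-.4)
def box(p,r): return (int(round(p[0]-r)),int(round(p[1]-r)),int(round(p[0]+r))+1,int(round(p[1]+r))+1)
tb=dict(red=T(466,95),n1=T(418,198),n2=T(536,183),n3=T(489,292))
for k,p in tb.items(): tb[k]=blob(t,box(p,3),red if k=="red" else bright); print("top",k,tb[k])
sb=dict(red=S(364,378),a=S(210,291),b=S(324,303),c=S(238,352))
for k,p in sb.items(): sb[k]=blob(s,box(p,3),red if k=="red" else bright); print("side",k,sb[k])
print("red",tri(sb["red"][0],tb["red"][0]))
for i in "ab":
  for j in ("n1","n2","n3"): print(i,j,tri(sb[i][0],tb[j][0]))
# plate
pr_t=blob(t,(403,257,412,266),red); pr_s=blob(s,(209,302,221,314),red); print(pr_t,pr_s,tri(pr_s[0],pr_t[0]))
E
```

```text
top red (array([267.0445269 , 220.15955473]), np.float64(539.0))
top n1 (array([258.84042553, 237.46453901]), np.float64(282.0))
top n2 (array([278.71538462, 234.81923077]), np.float64(260.0))
top n3 (array([270.89180328, 253.00983607]), np.float64(305.0))
side red (array([355.10833333, 247.63333333]), np.float64(240.0))
side a (array([329.78219697, 232.62878788]), np.float64(528.0))
side b (array([348.68855535, 234.62851782]), np.float64(533.0))
side c (array([335.30851064, 242.63829787]), np.float64(94.0))
red (array([0.57937337, 0.13358059, 0.085537  ]), array([-0.03472954,  0.00783598]), array([-0.03751551, -0.02750024]))
a n1 (array([0.51376311, 0.12725472, 0.10803134]), array([ 7.61999895, -1.804324  ]), array([8.80933567, 5.77891358]))
a n2 (array([0.53002205, 0.09403025, 0.12472704]), array([ 1.63080619, -0.33122475]), array([1.8423816 , 1.27260823]))
a n3 (array([0.49104028, 0.11906839, 0.09438458]), array([-0.02933098,  0.00568756]), array([-0.03364909, -0.02357877]))
b n1 (array([0.53091244, 0.15205555, 0.09440493]), array([-0.06556176,  0.01445119]), array([-0.07364141, -0.05361561]))
b n2 (array([0.548124  , 0.11701306, 0.11367172]), array([-6.05583542,  1.13619601]), array([-6.64090526, -5.08131516]))
b n3 (array([0.50970243, 0.14295715, 0.08318321]), array([-7.71398055,  1.36826369]), array([-8.60119742, -6.66376979]))
(array([407.10822511, 261.06926407]), np.float64(462.0)) (array([214.50617284, 307.75308642]), np.float64(81.0)) (array([ 0.49171735, -0.24452539,  0.021905  ]), array([-0.24422976,  0.00578578]), array([-0.25484015, -0.13763928]))
```

Run:
```python
from h import *
t=cv2.imread("pics/top0.png"); s=cv2.imread("pics/side0.png")
np.set_printoptions(precision=4,suppress=True)
# brass boss: print brightness map
for nm,im,(x0,y0,x1,y1) in (("top",t,(398,264,418,284)),("side",s,(200,280,220,306))):
    c=im[y0:y1,x0:x1].astype(int); y=c[...,1]-c[...,0]
    print(nm,"G-B"); print("     "+" ".join("%3d"%x for x in range(x0,x1)))
    for i,row in enumerate(y): print(y0+i," ".join("%3d"%v for v in row), " | "," ".join("%3d"%v for v in c[i,:,2]))
c=t[231:260,253:286].astype(int)
print("balls top (R)")
print("     "+" ".join("%3d"%x for x in range(253,286)))
for i,row in enumerate(c[...,2]): print(231+i," ".join("%3d"%v for v in row))
```

```text
top G-B
     398 399 400 401 402 403 404 405 406 407 408 409 410 411 412 413 414 415 416 417
264   5   6   8   9   8   6   6   5   7   6   9   6   5   8   4   1   2   6   4   5  |  144 150 151 154 154 150 145 148 145 145 148 144 150 142 113  54 109 150 148 107
265   9   5   6   9   8   7   5   8   4   2   7   5   9   9   6   1   2   5   7   5  |  148 142 145 148 146 145 147 149 147 146 148 140 151 151 138  45 106 154 150 149
266   8   9   6   6   8   9   6   5   7   4   4   7   6   5   6   5   4   9   4   8  |  145 148 149 149 149 145 148 147 142 149 146 151 150 150 154 151 151 149 151 155
267   8   6   6   6   8   7   8   5   2   2   0   2   7   3   6   8  12   5   6   7  |  146 142 143 143 147 146 146 148 146 148 144 146 144 147 145 151 148 148 145 146
268   7   7   9   6   8   6   3   1  37  63  62  62  44  13  -1   7   6   7   9  10  |  142 144 145 146 143 146 150 145 144 148 142 147 144 146 148 149 145 150 145 153
269   8   5   4   6   5  -1   1  35  59  59  59  56  58  58  29  -2   4   7   5   6  |  148 149 149 152 149 149 105 151 146 144 145 144 141 145 147 137 146 147 150 152
[... 10209 characters left out ...]
  67  64  68  73  70
255  69  70  71  72  70  73  69  71  77  73  67  70  70  71  72  68  71 110 140 103  50  40  55  78  70  68  74  69  72  73  70  69  70
256  72  68  71  74  76  71  71  70  66  75  70  69  71  69  70  69  47  66  44  43  60  44  51  73  70  76  66  66  78  66  73  74  74
257  78  70  69  65  71  73  65  70  68  69  72  71  71  71  76  74  68  67  56  55  40  52  74  70  66  79  68  70  68  65  67  69  72
258  72  68  71  75  71  73  73  74  73  71  70  69  73  70  67  69  59  64  45  70  77  65  87  65  71  69  72  71  74  70  73  70  72
259  72  73  65  70  74  70  68  72  68  74  73  68  70  72  68  66 100 163 160 158 158 127 123  54  72  67  74  73  67  73  75  75  72
```

Run:
```python
from h import *
t=cv2.imread("pics/top0.png"); s=cv2.imread("pics/side0.png")
np.set_printoptions(precision=4,suppress=True)
def cl(lo,hi,ch=2): return lambda c: np.clip((c[...,ch]-lo)/(hi-lo),0,1)
B=[blob(t,b,cl(80,152))[0] for b in ((257,235,263,241),(276,232,283,239),(268,250,275,257))]
print("balls",B)
P=[onplane("top",b,.0925) for b in B]; P=np.array(P); print(P)
A=P.mean(0); print("axis by balls",A, "radii",np.linalg.norm((P-A)[:,:2],axis=1), "ang",np.degrees(np.arctan2(*(P-A)[:,1::-1].T)))
stR=blob(t,(262,215,272,225),red)[0]; 
# in side
Sb=[blob(s,b,cl(125,200))[0] for b in ((325,229,335,238),(344,231,354,240))]; print("side balls",Sb)
print(tri(Sb[0],B[2])); print(tri(Sb[1],B[0]))
for z in (.083,.085): 
  d=onplane("top",stR,z)-A; print("stagedot",z,d,np.hypot(d[0],d[1]),np.degrees(np.arctan2(d[1],d[0])))
# boss top
wt=lambda c: np.clip((c[...,1]-c[...,0]-30)/25,0,1)*np.clip((c[...,2]-95)/45,0,1)
bt=blob(t,(400,265,417,279),wt); ws=lambda c: np.clip((c[...,1]-c[...,0]-15)/45,0,1)*np.clip((c[...,2]-135)/45,0,1)
bs=blob(s,(199,282,213,292),ws)
# remove mat: only cols with
print(bt,bs)
X=tri(bs[0],bt[0]); print("bosstop",X)
pr=blob(t,(403,257,412,266),red)[0]; prs=np.array([214.5,307.75])
for z in (.0625,.064):
  b=onplane("top",bt[0],z); d=onplane("top",pr,.0205)-b; print("boss",z,b,"dot",d,np.hypot(d[0],d[1]),np.degrees(np.arctan2(d[1],d[0])))
b=onplane("side",bs[0],.063); d=onplane("side",prs,.0205)-b; print("side boss",b,d,np.hypot(d[0],d[1]),np.degrees(np.arctan2(d[1],d[0])))
for nm,p in(("top column",t),):pass
```

```text
balls [array([259.0694, 237.5918]), array([278.7305, 234.9125]), array([271.039 , 253.2918])]
[[0.5308 0.1514 0.0925]
 [0.5394 0.1009 0.0925]
 [0.4906 0.1187 0.0925]]
axis by balls [0.5203 0.1237 0.0925] radii [0.0297 0.0298 0.0301] ang [  69.1663  -50.0394 -170.5268]
side balls [array([329.7194, 232.7834]), array([348.6399, 234.7817])]
(array([0.4906, 0.1189, 0.0937]), array([-0.1048,  0.0203]), array([-0.1202, -0.0843]))
(array([0.5308, 0.1517, 0.094 ]), array([-0.1375,  0.0302]), array([-0.1543, -0.1124]))
stagedot 0.083 [ 0.0596  0.01   -0.0095] 0.060466015603758395 9.55168791329666
stagedot 0.085 [ 0.0592  0.0099 -0.0075] 0.05998290704681733 9.456080740126344
(array([408.5315, 272.1417]), np.float64(65.32977777777778)) (array([206.6412, 286.9796]), np.float64(48.973827160493826))
bosstop (array([ 0.4559, -0.2407,  0.0629]), array([-0.036 ,  0.0005]), array([-0.0391, -0.0207]))
boss 0.0625 [ 0.4559 -0.2409  0.0625] dot [ 0.0357 -0.0046 -0.042 ] 0.03599850960227094 -7.294196230500134
boss 0.064 [ 0.4557 -0.2406  0.064 ] dot [ 0.0359 -0.0049 -0.0435] 0.03623399608079819 -7.713207377960435
side boss [ 0.4561 -0.2407  0.063 ] [ 0.0343 -0.0026 -0.0425] 0.03444286570760599 -4.330684863160416
```

```bash
cat >> h.py <<'E'
from workcell import observe
from scipy.spatial.transform import Rotation as Ro
np.set_printoptions(precision=4,suppress=True)
def st():
    o=observe(); R=Ro.from_quat(o["ee_rot"]).as_matrix()
    z=R[:,2]; a=np.degrees(np.arctan2(z[1],z[0]))
    # small rotvec (world) making y-axis point straight down
    lv=np.cross(R[:,1],[0,0,-1])
    print("t",o["time"],"p",np.array(o["tool_pos"]),"jawyaw%180",round(a%180,2),"level corr(4deg units)",np.degrees(lv)/4,"F",o["wrist_force"],"M",o["ft_torque"],"gap",o["finger_gap"],"q",o["qpos"])
    return o
def togo(x,y,z=None):
    p=observe()["tool_pos"]; print("units to go",(x-p[0])/.025,(y-p[1])/.025,None if z is None else (z-p[2])/.025)
E
python3 - <<'E'
from h import *
st(); togo(.4559,-.2408,.13)
# plate bars in the top view: dark pixels in annulus around plate centre at z~.016
t=cv2.imread("pics/top0.png"); g=t.max(-1)
c=np.array([.4559,-.2408])
for ang in np.arange(-20,10,1):
    pass
A=np.arange(0,360,3); prof=[]
for a in A:
    v=[]
    for r_ in (.0445,.046):
        u=proj("top",[c[0]+r_*np.cos(np.radians(a)),c[1]+r_*np.sin(np.radians(a)),.016])[0]
        v.append(cv2.getRectSubPix(g,(1,1),(float(u[0]),float(u[1])))[0,0])
    prof.append(np.mean(v))
prof=np.array(prof); w=np.clip(80-prof,0,None)
print([(int(a),int(p)) for a,p in zip(A,prof) if p<85])
for k in (53,173,293):
    d=(A-k+180)%360-180; m=abs(d)<22; print(k,k+(d*w)[m].sum()/w[m].sum())
E
```

```text
t 0.1 p [ 0.1414 -0.5052  0.2261] jawyaw%180 105.63 level corr(4deg units) [-0.0198 -0.0026 -0.    ] F [ 0.2238 -0.7414 -0.4038] M [-0.0261 -0.0105  0.0163] gap 0.09173233037580104 q [-1.444   0.3427  1.5249 -0.      1.2754 -0.146 ]
units to go 12.579171918503542 10.576701088642956 -3.8445103754189724
[(36, 57), (39, 57), (42, 59), (45, 56), (48, 63), (51, 64), (54, 62), (57, 61), (60, 61), (63, 58), (66, 57), (69, 51), (72, 55), (153, 74), (156, 46), (159, 50), (162, 52), (165, 51), (168, 51), (171, 50), (174, 52), (177, 51), (180, 49), (183, 49), (186, 55), (189, 52), (192, 63), (195, 77), (198, 83), (276, 62), (279, 67), (282, 55), (285, 48), (288, 52), (291, 44), (294, 46), (297, 56), (300, 56), (303, 53), (306, 68), (309, 57)]
53 54.54990925589836
173 172.77088948787062
293 292.53333333333336
```

```bash
R='[{"tx":0.85,"ty":0.7,"tz":-0.2,"jaw":46},{"tx":0.85,"ty":0.7,"tz":-0.2,"jaw":46},{"tx":0.85,"ty":0.7,"tz":-0.2,"jaw":46},{"tx":0.85,"ty":0.7,"tz":-0.2,"jaw":46},{"tx":0.85,"ty":0.7,"tz":-0.2,"jaw":46}]'; true
python3 -m creep '[{"tx":0.85,"ty":0.7,"tz":-0.2,"jaw":46},{"tx":0.85,"ty":0.7,"tz":-0.2,"jaw":46},{"tx":0.85,"ty":0.7,"tz":-0.2,"jaw":46},{"tx":0.85,"ty":0.7,"tz":-0.2,"jaw":46},{"tx":0.85,"ty":0.7,"tz":-0.2,"jaw":46}]' 20
python3 -c "
from h import *
st();togo(.4559,-.2408,.13)"
```

```text
t 0.1 p [ 0.1414 -0.5052  0.2261] jawyaw%180 105.63 level corr(4deg units) [-0.0198 -0.0026 -0.    ] F [ 0.2238 -0.7414 -0.4038] M [-0.0261 -0.0105  0.0163] gap 0.09173233037580104 q [-1.444   0.3427  1.5249 -0.      1.2754 -0.146 ]
units to go 12.579171918503542 10.576701088642956 -3.8445103754189724invalid input at $[0]: expected keys tx, ty, tz, ax, ay, az, jaw
```

```bash
python3 -m creep '[{"tx":0.85,"ty":0.7,"tz":-0.2,"ax":0,"ay":0,"az":0,"jaw":46},{"tx":0.85,"ty":0.7,"tz":-0.2,"ax":0,"ay":0,"az":0,"jaw":46},{"tx":0.85,"ty":0.7,"tz":-0.2,"ax":0,"ay":0,"az":0,"jaw":46},{"tx":0.85,"ty":0.7,"tz":-0.2,"ax":0,"ay":0,"az":0,"jaw":46},{"tx":0.85,"ty":0.7,"tz":-0.2,"ax":0,"ay":0,"az":0,"jaw":46}]' 20
python3 -c "
from h import *
st();togo(.4559,-.2408,.13)"
```

```text
time: 0.6
tool_pos: [0.2479, -0.4161, 0.1987]
ee_rot: [-0.094, 0.702, -0.7, 0.094]
wrist_force: [0.1, -0.2, -0.4]
finger_gap: 0.0559
t 0.6 p [ 0.2479 -0.4161  0.1987] jawyaw%180 105.27 level corr(4deg units) [-0.0446 -0.0227 -0.    ] F [ 0.0841 -0.1586 -0.3816] M [-0.0264 -0.0093 -0.0185] gap 0.055887596497390196 q [-1.1916  0.2961  1.6737 -0.0003  1.1753  0.1128]
units to go 8.31816601016909 7.01128373695331 -2.7477824843501284
```

```bash
python3 -m creep '[{"tx":0.9,"ty":0.75,"tz":-0.25,"ax":0,"ay":0,"az":0,"jaw":46},{"tx":0.9,"ty":0.75,"tz":-0.25,"ax":0,"ay":0,"az":0,"jaw":46},{"tx":0.9,"ty":0.75,"tz":-0.25,"ax":0,"ay":0,"az":0,"jaw":46},{"tx":0.9,"ty":0.75,"tz":-0.25,"ax":0,"ay":0,"az":0,"jaw":46},{"tx":0.9,"ty":0.75,"tz":-0.25,"ax":0,"ay":0,"az":0,"jaw":46}]'
python3 -m creep '[{"tx":0.9,"ty":0.75,"tz":-0.25,"ax":0,"ay":0,"az":0,"jaw":46},{"tx":0.9,"ty":0.75,"tz":-0.25,"ax":0,"ay":0,"az":0,"jaw":46},{"tx":0.9,"ty":0.75,"tz":-0.25,"ax":0,"ay":0,"az":0,"jaw":46},{"tx":0.6,"ty":0.5,"tz":-0.25,"ax":0,"ay":0,"az":0,"jaw":46},{"tx":0.2,"ty":0.2,"tz":-0.25,"ax":0,"ay":0,"az":0,"jaw":46}]'
python3 -c "
from h import *
st();togo(.4559,-.2408,.03)"
```

```text
time: 1.1
tool_pos: [0.3638, -0.3173, 0.165]
ee_rot: [-0.094, 0.703, -0.699, 0.093]
wrist_force: [1.1, 0.3, 0.5]
finger_gap: 0.0459
time: 1.6
tool_pos: [0.4554, -0.2374, 0.1309]
ee_rot: [-0.096, 0.704, -0.698, 0.093]
wrist_force: [-0.3, -0.4, -0.9]
finger_gap: 0.046
t 1.6 p [ 0.4554 -0.2374  0.1309] jawyaw%180 105.38 level corr(4deg units) [-0.1106 -0.0747 -0.    ] F [-0.2939 -0.3795 -0.9053] M [ 0.0195 -0.015  -0.0179] gap 0.04602523699578615 q [-0.6319  0.4253  1.6855  0.0037  1.0395  0.6686]
units to go 0.01873902022319074 -0.13404627168413286 -4.03499801538827
```

```bash
python3 -m creep '[{"tx":0,"ty":-0.1,"tz":-0.8,"ax":-0.1,"ay":-0.07,"az":0,"jaw":46},{"tx":0,"ty":-0.03,"tz":-0.8,"ax":0,"ay":0,"az":0,"jaw":46},{"tx":0,"ty":0,"tz":-0.8,"ax":0,"ay":0,"az":0,"jaw":46},{"tx":0,"ty":0,"tz":-0.8,"ax":0,"ay":0,"az":0,"jaw":46},{"tx":0,"ty":0,"tz":-0.4,"ax":0,"ay":0,"az":0,"jaw":46}]'
python3 -c "
from h import *
st();togo(.4559,-.2408,.028)
cv2.imwrite('pics/s1.png',cv2.resize(vision.capture('side')[250:370,140:300,::-1],None,fx=5,fy=5,interpolation=2))"
```

```text
time: 2.1
tool_pos: [0.4544, -0.241, 0.0371]
ee_rot: [0.096, -0.701, 0.701, -0.095]
wrist_force: [0.3, -0.4, -0.2]
finger_gap: 0.046
t 2.1 p [ 0.4544 -0.241   0.0371] jawyaw%180 105.5 level corr(4deg units) [ 0.0026 -0.01    0.    ] F [ 0.2951 -0.3644 -0.1712] M [ 0.0231 -0.0004 -0.0494] gap 0.046035024286412714 q [-0.6364  0.558   1.7807 -0.0008  0.8033  0.6644]
units to go 0.06104828371936044 0.007126200198406263 -0.36438965639951565
```

View pics/s1.png

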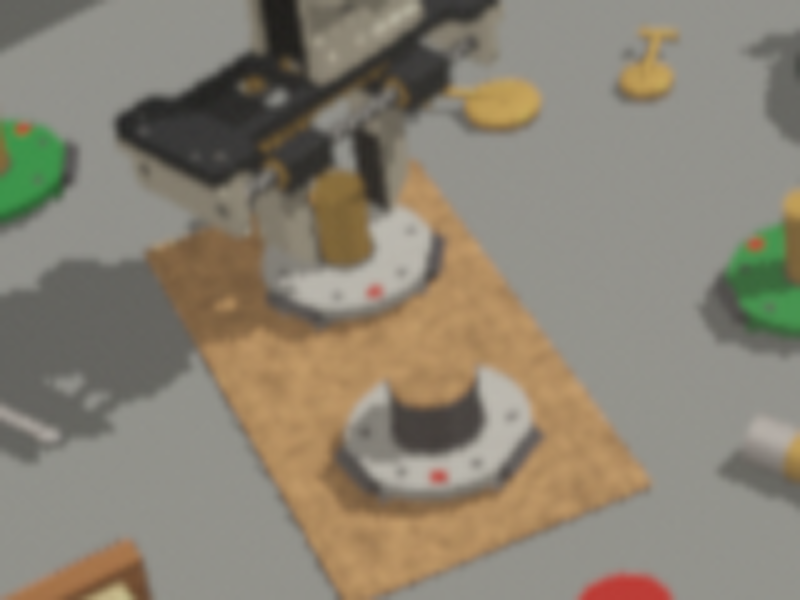

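The crop shows the fingers either side of the brass boss, at crop (340,220), with the wide-boss plate clear at (435,420). I'll go down the last 9 mm and grip.

```bash
python3 -m creep '[{"tx":0.06,"ty":0,"tz":-0.2,"ax":0,"ay":0,"az":0,"jaw":46},{"tx":0,"ty":0,"tz":-0.16,"ax":0,"ay":0,"az":0,"jaw":46},{"tx":0,"ty":0,"tz":0,"ax":0,"ay":0,"az":0,"jaw":32},{"tx":0,"ty":0,"tz":0,"ax":0,"ay":0,"az":0,"jaw":28},{"tx":0,"ty":0,"tz":0,"ax":0,"ay":0,"az":0,"jaw":10}]' 45
python3 -m creep '[{"tx":0,"ty":0,"tz":0,"ax":0,"ay":0,"az":0,"jaw":10},{"tx":0,"ty":0,"tz":0,"ax":0,"ay":0,"az":0,"jaw":10},{"tx":0,"ty":0,"tz":0.2,"ax":0,"ay":0,"az":0,"jaw":10},{"tx":0,"ty":0,"tz":0.4,"ax":0,"ay":0,"az":0,"jaw":10},{"tx":0,"ty":0,"tz":0.4,"ax":0,"ay":0,"az":0,"jaw":10}]' 45
python3 -c "
from h import *
st()"
```

```text
time: 2.65
tool_pos: [0.456, -0.2418, 0.0283]
ee_rot: [0.095, -0.701, 0.701, -0.095]
wrist_force: [-1.2, 2.1, -0.7]
finger_gap: 0.0269
time: 3.15
tool_pos: [0.455, -0.2411, 0.054]
ee_rot: [-0.096, 0.701, -0.7, 0.094]
wrist_force: [0.2, -0.2, -3.9]
finger_gap: 0.025
t 3.15 p [ 0.455  -0.2411  0.054 ] jawyaw%180 105.47 level corr(4deg units) [-0.0161 -0.0389 -0.    ] F [ 0.2213 -0.1536 -3.9006] M [-0.0114 -0.053  -0.0215] gap 0.02504616330355726 q [-0.6357  0.533   1.7639 -0.0009  0.8476  0.6657]
```

```bash
python3 -m creep '[{"tx":0,"ty":0,"tz":0.8,"ax":0,"ay":0,"az":0,"jaw":10},{"tx":0,"ty":0.2,"tz":0.9,"ax":0,"ay":0,"az":0,"jaw":10},{"tx":0.1,"ty":0.5,"tz":0.9,"ax":0,"ay":0,"az":0.2,"jaw":10},{"tx":0.15,"ty":0.8,"tz":0.8,"ax":0,"ay":0,"az":0.25,"jaw":10},{"tx":0.2,"ty":0.9,"tz":0.6,"ax":0,"ay":0,"az":0.3,"jaw":10}]'
python3 -m creep '[{"tx":0.2,"ty":0.9,"tz":0.3,"ax":0,"ay":0,"az":0.3,"jaw":10},{"tx":0.2,"ty":0.9,"tz":0.3,"ax":0,"ay":0,"az":0.3,"jaw":10},{"tx":0.2,"ty":0.9,"tz":0.2,"ax":0,"ay":0,"az":0.3,"jaw":10},{"tx":0.2,"ty":0.9,"tz":0,"ax":0,"ay":0,"az":0.3,"jaw":10},{"tx":0.2,"ty":0.9,"tz":0,"ax":0,"ay":0,"az":0.3,"jaw":10}]'
python3 -c "
from h import *
st();togo(.5203,.1237,.18)"
```

```text
time: 3.65
tool_pos: [0.4658, -0.1818, 0.1616]
ee_rot: [0.113, -0.698, 0.698, -0.112]
wrist_force: [1.1, 0.2, -2.4]
finger_gap: 0.0249
time: 4.15
tool_pos: [0.4924, -0.0655, 0.1911]
ee_rot: [0.147, -0.688, 0.694, -0.153]
wrist_force: [0.7, 0.2, -3.7]
finger_gap: 0.0251
t 4.15 p [ 0.4924 -0.0655  0.1911] jawyaw%180 114.49 level corr(4deg units) [0.0733 0.1526 0.    ] F [ 0.6976  0.1635 -3.6717] M [-0.0235  0.0422 -0.001 ] gap 0.025069073618557227 q [-0.2855  0.3175  1.6654 -0.0021  1.147   0.8587]
units to go 1.1155056192076152 7.569015369258589 -0.44242907994437863
```

```bash
python3 -m creep '[{"tx":0.15,"ty":0.9,"tz":0,"ax":0.02,"ay":0.03,"az":0.25,"jaw":10},{"tx":0.15,"ty":0.9,"tz":0,"ax":0.02,"ay":0.03,"az":0.25,"jaw":10},{"tx":0.15,"ty":0.9,"tz":-0.1,"ax":0.02,"ay":0.03,"az":0.25,"jaw":10},{"tx":0.15,"ty":0.9,"tz":-0.1,"ax":0.02,"ay":0.03,"az":0.25,"jaw":10},{"tx":0.15,"ty":0.9,"tz":0,"ax":0,"ay":0.03,"az":0.25,"jaw":10}]'
python3 -m creep '[{"tx":0.15,"ty":0.9,"tz":0,"ax":0,"ay":0,"az":0.25,"jaw":10},{"tx":0.15,"ty":0.9,"tz":0,"ax":0,"ay":0,"az":0.2,"jaw":10},{"tx":0.05,"ty":0.6,"tz":0,"ax":0,"ay":0,"az":0.15,"jaw":10},{"tx":0,"ty":0.3,"tz":0,"ax":0,"ay":0,"az":0,"jaw":10},{"tx":0,"ty":0,"tz":0,"ax":0,"ay":0,"az":0,"jaw":10}]'
python3 -c "
from h import *
st();togo(.5203,.1237,.18)
for n in('side','top'): cv2.imwrite('pics/%s2.png'%n,vision.capture(n)[:,:,::-1])
t=cv2.imread('pics/top2.png');s=cv2.imread('pics/side2.png')
cv2.imwrite('pics/c4.png',np.hstack([cv2.resize(t[190:290,220:320],(400,400),interpolation=2),cv2.resize(s[180:280,290:390],(400,400),interpolation=2)]))
"
```

```text
time: 4.65
tool_pos: [0.5111, 0.052, 0.1916]
ee_rot: [0.179, -0.683, 0.684, -0.183]
wrist_force: [0.7, -0.1, -3.0]
finger_gap: 0.0254
time: 5.15
tool_pos: [0.5194, 0.1249, 0.1959]
ee_rot: [0.194, -0.678, 0.679, -0.201]
wrist_force: [0.0, -0.1, -2.6]
finger_gap: 0.0249
t 5.15 p [0.5194 0.1249 0.1959] jawyaw%180 122.44 level corr(4deg units) [-0.0202  0.135   0.    ] F [ 0.0217 -0.0848 -2.6222] M [-0.0225 -0.0044 -0.002 ] gap 0.024912281199602 q [0.0922 0.3799 1.5561 0.0006 1.1961 1.0966]
units to go 0.03588528651902845 -0.049542233820403236 -0.637321201936325
```

View pics/c4.png

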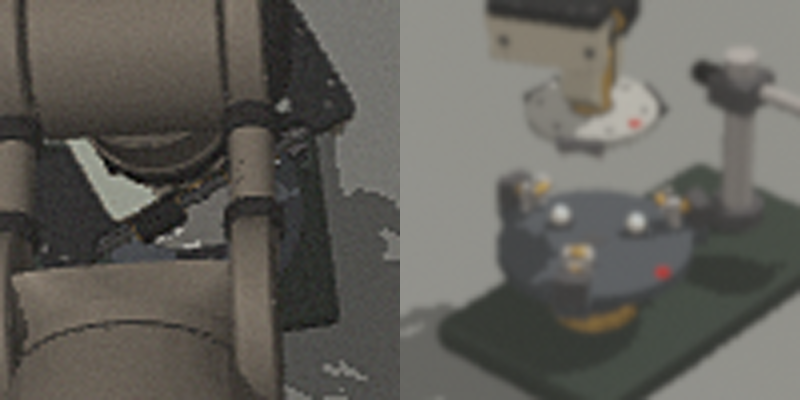

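Run:
```python
from h import *
s=cv2.imread("pics/side2.png")
p=blob(s,(343,206,355,216),red); print(p)
z=.1959-.0083
X=onplane("side",p[0],z); d=X-[.5194,.1249,z]; print(X,d,np.hypot(*d[:2]),np.degrees(np.arctan2(d[1],d[0])))
for a in (9.5,): print(proj("side",[.5194+.036*np.cos(np.radians(a)),.1249+.036*np.sin(np.radians(a)),z]))
# the same side estimate of stage dot for reference
print(onplane("side",[355.108,247.633],.085))
```

```text
(array([348.2286, 210.2857]), np.float64(35.0))
[0.5528 0.1313 0.1876] [0.0334 0.0064 0.    ] 0.03404020635551518 10.781620096654699
[[348.6211 210.6555]]
[0.5788 0.1342 0.085 ]
```

```bash
python3 -m creep '[{"tx":0.04,"ty":-0.05,"tz":-0.5,"ax":-0.02,"ay":0.13,"az":-0.1,"jaw":10},{"tx":0,"ty":0,"tz":-0.7,"ax":0,"ay":0,"az":0,"jaw":10},{"tx":0,"ty":0,"tz":-0.6,"ax":0,"ay":0,"az":0,"jaw":10},{"tx":0,"ty":0,"tz":-0.4,"ax":0,"ay":0,"az":0,"jaw":10},{"tx":0,"ty":0,"tz":0,"ax":0,"ay":0,"az":0,"jaw":10}]'
python3 -c "
from h import *
st();togo(.5203,.1237,.1235)"
```

```text
time: 5.75
tool_pos: [0.5202, 0.1182, 0.1367]
ee_rot: [0.193, -0.68, 0.681, -0.191]
wrist_force: [-0.4, -0.9, -3.2]
finger_gap: 0.025
t 5.75 p [0.5202 0.1182 0.1367] jawyaw%180 121.58 level corr(4deg units) [ 0.027  -0.0332  0.    ] F [-0.382  -0.8596 -3.1866] M [ 0.0044 -0.0305  0.0104] gap 0.025035933580806347 q [ 0.0807  0.4478  1.6282 -0.0019  1.068   1.1013]
units to go 0.0026965681708457367 0.22073847821392656 -0.5271919102882083
```

```bash
python3 -m creep '[{"tx":0,"ty":0.2,"tz":-0.05,"ax":0,"ay":0,"az":0,"jaw":10},{"tx":0,"ty":0,"tz":-0.05,"ax":0,"ay":0,"az":0,"jaw":10},{"tx":0,"ty":0,"tz":-0.05,"ax":0,"ay":0,"az":0,"jaw":10},{"tx":0,"ty":0,"tz":0,"ax":0,"ay":0,"az":0,"jaw":10},{"tx":0,"ty":0,"tz":0,"ax":0,"ay":0,"az":0,"jaw":10}]'
python3 -c "
from h import *
st();togo(.5203,.1237,.1235)
s=vision.capture('side')[:,:,::-1];cv2.imwrite('pics/side3.png',s)
cv2.imwrite('pics/c5.png',cv2.resize(s[185:285,295:415],None,fx=6,fy=6,interpolation=2))"
```

```text
time: 6.25
tool_pos: [0.5214, 0.1231, 0.134]
ee_rot: [0.192, -0.68, 0.681, -0.192]
wrist_force: [-0.0, -0.1, -3.8]
finger_gap: 0.0254
t 6.25 p [0.5214 0.1231 0.134 ] jawyaw%180 121.52 level corr(4deg units) [0.0259 0.0012 0.    ] F [-0.0116 -0.1162 -3.7588] M [ 0.0323 -0.0402  0.0146] gap 0.0254215588730765 q [ 0.0899  0.4534  1.6273 -0.0021  1.0609  1.1116]
units to go -0.04247542495001699 0.02200504330984232 -0.41988175781688786
```

View pics/c5.png

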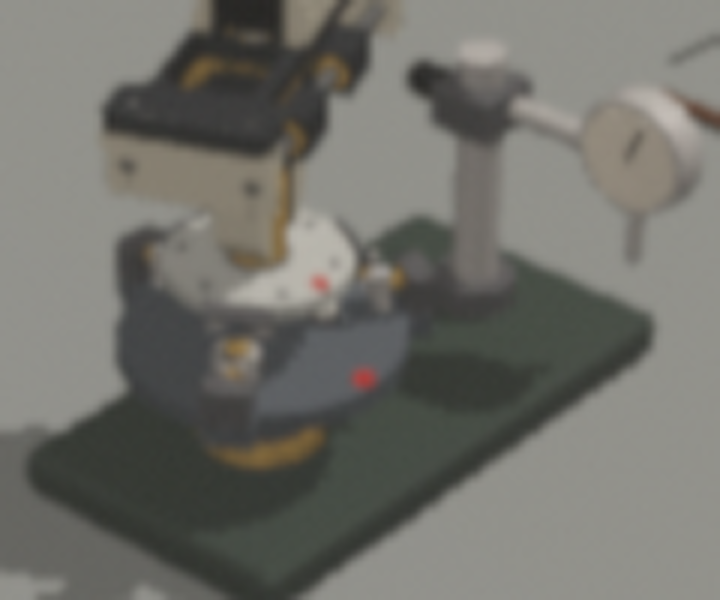

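The plate hangs level over the stage. Its red dot at crop (320,285) is on the same side as the stage's at (363,378), and the near bar is above its roller at (238,352). I'll lower slowly and watch the force.

```bash
python3 -m creep '[{"tx":-0.04,"ty":0.02,"tz":-0.06,"ax":0,"ay":0,"az":0,"jaw":10},{"tx":0,"ty":0,"tz":-0.06,"ax":0,"ay":0,"az":0,"jaw":10},{"tx":0,"ty":0,"tz":-0.06,"ax":0,"ay":0,"az":0,"jaw":10},{"tx":0,"ty":0,"tz":-0.04,"ax":0,"ay":0,"az":0,"jaw":10},{"tx":0,"ty":0,"tz":0,"ax":0,"ay":0,"az":0,"jaw":10}]'
python3 -c "
from h import *
st();togo(.5203,.1237,.1235)"
```

```text
time: 6.8
tool_pos: [0.5204, 0.1238, 0.1284]
ee_rot: [0.192, -0.68, 0.681, -0.192]
wrist_force: [1.1, 0.3, -3.0]
finger_gap: 0.0253
t 6.8 p [0.5204 0.1238 0.1284] jawyaw%180 121.53 level corr(4deg units) [0.0248 0.0116 0.    ] F [ 1.0506  0.3145 -2.9524] M [-0.0029 -0.0039 -0.0281] gap 0.025346029912639036 q [ 0.0912  0.4584  1.637  -0.0021  1.0455  1.1128]
units to go -0.0022855816669231643 -0.002144270922666558 -0.1953165935456913
```

```bash
python3 -m creep '[{"tx":0,"ty":0,"tz":-0.04,"ax":0.02,"ay":0.01,"az":0,"jaw":10},{"tx":0,"ty":0,"tz":-0.04,"ax":0,"ay":0,"az":0,"jaw":10},{"tx":0,"ty":0,"tz":-0.04,"ax":0,"ay":0,"az":0,"jaw":10},{"tx":0,"ty":0,"tz":0,"ax":0,"ay":0,"az":0,"jaw":10},{"tx":0,"ty":0,"tz":0,"ax":0,"ay":0,"az":0,"jaw":10}]'
python3 -c "
from h import *
st();togo(.5203,.1237,.1235)"
```

```text
time: 7.3
tool_pos: [0.5204, 0.1237, 0.125]
ee_rot: [0.192, -0.68, 0.681, -0.192]
wrist_force: [-0.2, -0.3, -3.4]
finger_gap: 0.0252
t 7.3 p [0.5204 0.1237 0.125 ] jawyaw%180 121.52 level corr(4deg units) [ 0.003  -0.0012  0.    ] F [-0.2333 -0.2588 -3.3688] M [0.0026 0.015  0.0074] gap 0.025228649395059245 q [ 0.0902  0.4628  1.6404 -0.0002  1.0385  1.111 ]
units to go -0.0033186915960170538 -0.0003911266038830741 -0.061219445408687845
```

```bash
python3 -m creep '[{"tx":0,"ty":0,"tz":-0.04,"ax":0,"ay":0,"az":0,"jaw":10},{"tx":0,"ty":0,"tz":-0.04,"ax":0,"ay":0,"az":0,"jaw":10},{"tx":0,"ty":0,"tz":0,"ax":0,"ay":0,"az":0,"jaw":10},{"tx":0,"ty":0,"tz":0,"ax":0,"ay":0,"az":0,"jaw":10},{"tx":0,"ty":0,"tz":0,"ax":0,"ay":0,"az":0,"jaw":10}]'
python3 -c "
from h import *
st();togo(.5203,.1237,.1235)"
```

```text
time: 7.8
tool_pos: [0.5203, 0.1242, 0.1233]
ee_rot: [-0.192, 0.681, -0.68, 0.192]
wrist_force: [-0.6, 0.8, -1.3]
finger_gap: 0.0251
t 7.8 p [0.5203 0.1242 0.1233] jawyaw%180 121.53 level corr(4deg units) [-0.0066  0.0023  0.    ] F [-0.5973  0.8277 -1.2808] M [ 0.0077  0.0468 -0.0262] gap 0.02512073749070945 q [0.0906 0.4647 1.6427 0.0005 1.034  1.1109]
units to go -5.609993509736455e-06 -0.018011063819264317 0.007848860632869714
```

```bash
python3 -m creep '[{"tx":0,"ty":0,"tz":-0.04,"ax":0,"ay":0,"az":0,"jaw":10},{"tx":0,"ty":0,"tz":-0.04,"ax":0,"ay":0,"az":0,"jaw":10},{"tx":0,"ty":0,"tz":0,"ax":0,"ay":0,"az":0,"jaw":10},{"tx":0,"ty":0,"tz":0,"ax":0,"ay":0,"az":0,"jaw":10},{"tx":0,"ty":0,"tz":0,"ax":0,"ay":0,"az":0,"jaw":10}]'
python3 -c "
from h import *
st();togo(.5203,.1237,.1235)"
```

```text
time: 8.3
tool_pos: [0.5201, 0.125, 0.1219]
ee_rot: [-0.192, 0.681, -0.68, 0.192]
wrist_force: [-2.2, 2.1, 0.1]
finger_gap: 0.025
t 8.3 p [0.5201 0.125  0.1219] jawyaw%180 121.54 level corr(4deg units) [-0.0231  0.0068  0.    ] F [-2.2311  2.0512  0.0866] M [0.2077 0.1819 0.0003] gap 0.025042134335422087 q [0.0915 0.4662 1.6448 0.0018 1.0299 1.111 ]
units to go 0.007259358546387595 -0.0502802755044901 0.0651050876458259
```

```bash
python3 -m creep '[{"tx":0,"ty":0,"tz":0.08,"ax":0,"ay":0,"az":0,"jaw":10},{"tx":-0.04,"ty":0.02,"tz":0,"ax":-0.02,"ay":0,"az":0,"jaw":10},{"tx":0,"ty":0,"tz":0,"ax":0,"ay":0,"az":0,"jaw":10},{"tx":0,"ty":0,"tz":-0.04,"ax":0,"ay":0,"az":0,"jaw":10},{"tx":0,"ty":0,"tz":0,"ax":0,"ay":0,"az":0,"jaw":10}]'
python3 -c "
from h import *
st();togo(.5192,.1255,.1235)"
```

```text
time: 8.8
tool_pos: [0.5193, 0.1246, 0.1222]
ee_rot: [0.192, -0.68, 0.681, -0.192]
wrist_force: [-1.5, 1.5, -1.6]
finger_gap: 0.0252
t 8.8 p [0.5193 0.1246 0.1222] jawyaw%180 121.52 level corr(4deg units) [0.0171 0.0053 0.    ] F [-1.4618  1.5003 -1.5956] M [0.2132 0.1265 0.0313] gap 0.025188115465873944 q [ 0.0927  0.4648  1.6461 -0.0014  1.0304  1.114 ]
units to go -0.0051687101906594535 0.03623835310185952 0.050298089696235726
```

```bash
python3 -m creep '[{"tx":0,"ty":0,"tz":0.1,"ax":0,"ay":0,"az":0,"jaw":10},{"tx":-0.03,"ty":0.06,"tz":0,"ax":0.02,"ay":0,"az":0,"jaw":10},{"tx":0,"ty":0,"tz":0,"ax":0,"ay":0,"az":0,"jaw":10},{"tx":0,"ty":0,"tz":0,"ax":0,"ay":0,"az":0,"jaw":10},{"tx":0,"ty":0,"tz":0,"ax":0,"ay":0,"az":0,"jaw":10}]'
python3 -c "
from h import *
st();togo(.5185,.1263,.1225)"
```

```text
time: 9.3
tool_pos: [0.5186, 0.126, 0.1247]
ee_rot: [0.192, -0.68, 0.681, -0.192]
wrist_force: [0.7, -0.9, -2.9]
finger_gap: 0.0255
t 9.3 p [0.5186 0.126  0.1247] jawyaw%180 121.53 level corr(4deg units) [0.0019 0.0053 0.    ] F [ 0.6638 -0.8572 -2.9271] M [-0.0197 -0.0714  0.0166] gap 0.02545903253272982 q [ 0.0947  0.4609  1.6446 -0.0002  1.0357  1.1154]
units to go -0.003310026156628787 0.013130475075382453 -0.08970952940522747
```

```bash
python3 -m creep '[{"tx":0,"ty":0,"tz":-0.05,"ax":0,"ay":0,"az":0,"jaw":10},{"tx":0,"ty":0,"tz":-0.05,"ax":0,"ay":0,"az":0,"jaw":10},{"tx":0,"ty":0,"tz":0,"ax":0,"ay":0,"az":0,"jaw":10},{"tx":0,"ty":0,"tz":0,"ax":0,"ay":0,"az":0,"jaw":10},{"tx":0,"ty":0,"tz":0,"ax":0,"ay":0,"az":0,"jaw":10}]'
python3 -c "
from h import *
st();togo(.5185,.1263,.1225)"
```

```text
time: 9.8
tool_pos: [0.5188, 0.1259, 0.1221]
ee_rot: [0.192, -0.68, 0.681, -0.192]
wrist_force: [0.5, -0.9, -2.5]
finger_gap: 0.0256
t 9.8 p [0.5188 0.1259 0.1221] jawyaw%180 121.52 level corr(4deg units) [0.0018 0.0127 0.    ] F [ 0.4972 -0.9085 -2.4829] M [-0.0429 -0.0358 -0.0059] gap 0.025566151176857396 q [ 0.0947  0.4643  1.6474 -0.0002  1.029   1.1154]
units to go -0.013891384460626988 0.014690170523753432 0.01680780494760281
```

```bash
python3 -m creep '[{"tx":0,"ty":0,"tz":-0.04,"ax":0,"ay":0,"az":0,"jaw":10},{"tx":0,"ty":0,"tz":-0.04,"ax":0,"ay":0,"az":0,"jaw":10},{"tx":0,"ty":0,"tz":0,"ax":0,"ay":0,"az":0,"jaw":10},{"tx":0,"ty":0,"tz":0,"ax":0,"ay":0,"az":0,"jaw":10},{"tx":0,"ty":0,"tz":0,"ax":0,"ay":0,"az":0,"jaw":10}]'
python3 -c "
from h import *
st();togo(.5185,.1263,.1225)"
```

```text
time: 10.3
tool_pos: [0.5197, 0.1262, 0.1212]
ee_rot: [0.191, -0.68, 0.681, -0.193]
wrist_force: [0.5, 0.2, -1.0]
finger_gap: 0.0256
t 10.3 p [0.5197 0.1262 0.1212] jawyaw%180 121.52 level corr(4deg units) [-0.0063  0.0533  0.    ] F [ 0.5118  0.2235 -0.9903] M [ 0.0455 -0.0103 -0.0031] gap 0.025624849169276015 q [0.0948 0.4655 1.6484 0.0001 1.024  1.1154]
units to go -0.0495816376717384 0.0033344237124366405 0.052103124363702125
```

```bash
python3 -m creep '[{"tx":0,"ty":0,"tz":-0.04,"ax":0,"ay":0.05,"az":0,"jaw":10},{"tx":0,"ty":0,"tz":-0.04,"ax":0,"ay":0,"az":0,"jaw":10},{"tx":0,"ty":0,"tz":-0.04,"ax":0,"ay":0,"az":0,"jaw":10},{"tx":0,"ty":0,"tz":0,"ax":0,"ay":0,"az":0,"jaw":10},{"tx":0,"ty":0,"tz":0,"ax":0,"ay":0,"az":0,"jaw":10}]'
python3 -c "
from h import *
st();togo(.5185,.1263,.1225)"
```

```text
time: 10.8
tool_pos: [0.5201, 0.1262, 0.1208]
ee_rot: [0.191, -0.68, 0.681, -0.193]
wrist_force: [-0.7, -0.1, -0.6]
finger_gap: 0.0252
t 10.8 p [0.5201 0.1262 0.1208] jawyaw%180 121.54 level corr(4deg units) [-0.0057  0.0278  0.    ] F [-0.728  -0.1201 -0.5894] M [0.0133 0.0384 0.0388] gap 0.025235259975265413 q [0.0947 0.4674 1.6463 0.0002 1.0259 1.1149]
units to go -0.06387065891329868 0.0037175800380828683 0.06911651630429672
```

```bash
python3 -m creep '[{"tx":0,"ty":0,"tz":-0.06,"ax":0,"ay":0.03,"az":0,"jaw":10},{"tx":0,"ty":0,"tz":-0.06,"ax":0,"ay":0,"az":0,"jaw":10},{"tx":0,"ty":0,"tz":-0.06,"ax":0,"ay":0,"az":0,"jaw":10},{"tx":0,"ty":0,"tz":-0.06,"ax":0,"ay":0,"az":0,"jaw":10},{"tx":0,"ty":0,"tz":-0.06,"ax":0,"ay":0,"az":0,"jaw":10}]'
python3 -c "
from h import *
st();togo(.5185,.1263,.1225)"
```

```text
time: 11.3
tool_pos: [0.5217, 0.1263, 0.119]
ee_rot: [0.19, -0.68, 0.681, -0.194]
wrist_force: [-5.0, -0.5, 10.9]
finger_gap: 0.0251
t 11.3 p [0.5217 0.1263 0.119 ] jawyaw%180 121.55 level corr(4deg units) [-0.0102  0.0842  0.    ] F [-4.9734 -0.4797 10.8687] M [-0.0548  0.6263 -0.0217] gap 0.02512550187538807 q [0.0947 0.4702 1.6475 0.0002 1.018  1.1146]
units to go -0.12674336804733066 -0.0013033912715576523 0.14066431806296797
```

```bash
python3 -m creep '[{"tx":-0.12,"ty":0,"tz":0.04,"ax":0,"ay":0.1,"az":0,"jaw":10},{"tx":-0.08,"ty":0,"tz":-0.03,"ax":0,"ay":0.06,"az":0,"jaw":10},{"tx":-0.06,"ty":0,"tz":-0.06,"ax":0,"ay":0.06,"az":0,"jaw":10},{"tx":-0.05,"ty":0,"tz":-0.06,"ax":0,"ay":0.06,"az":0,"jaw":10},{"tx":-0.05,"ty":0,"tz":-0.06,"ax":0,"ay":0.06,"az":0,"jaw":10}]'
python3 -c "
from h import *
st();togo(.5187,.1260,.1225)"
```

```text
time: 11.8
tool_pos: [0.5188, 0.1263, 0.1201]
ee_rot: [-0.193, 0.681, -0.68, 0.192]
wrist_force: [0.4, -0.4, 11.3]
finger_gap: 0.0251
t 11.8 p [0.5188 0.1263 0.1201] jawyaw%180 121.55 level corr(4deg units) [-0.0218 -0.0275 -0.    ] F [ 0.3629 -0.3834 11.2967] M [-0.1002 -0.0135  0.0286] gap 0.025129193926734492 q [0.0943 0.4681 1.6475 0.002  1.0277 1.1134]
units to go -0.0036028929844889035 -0.013000226111111735 0.09792897375403176
```

```bash
python3 -m creep '[{"tx":-0.03,"ty":0,"tz":-0.07,"ax":-0.01,"ay":0.02,"az":0,"jaw":10},{"tx":-0.03,"ty":0,"tz":-0.07,"ax":-0.01,"ay":0.03,"az":0,"jaw":10},{"tx":-0.03,"ty":0,"tz":-0.07,"ax":0,"ay":0.03,"az":0,"jaw":10},{"tx":-0.03,"ty":0,"tz":-0.07,"ax":0,"ay":0.03,"az":0,"jaw":10},{"tx":-0.03,"ty":0,"tz":-0.07,"ax":0,"ay":0.03,"az":0,"jaw":10}]'
python3 -c "
from h import *
st();togo(.5187,.1260,.1225)"
```

```text
time: 12.3
tool_pos: [0.5198, 0.1265, 0.1184]
ee_rot: [-0.191, 0.681, -0.68, 0.193]
wrist_force: [-1.3, -0.2, 9.5]
finger_gap: 0.0253
t 12.3 p [0.5198 0.1265 0.1184] jawyaw%180 121.55 level corr(4deg units) [-0.0141  0.0291  0.    ] F [-1.2963 -0.2104  9.5185] M [-0.0642  0.1395  0.0392] gap 0.025270270064464986 q [0.0949 0.4698 1.6499 0.0009 1.0197 1.1146]
units to go -0.04245020947275968 -0.018553351833260345 0.16246628449287315
```

```bash
python3 -m creep '[{"tx":-0.05,"ty":0,"tz":-0.07,"ax":-0.01,"ay":0.04,"az":0,"jaw":10},{"tx":-0.05,"ty":0,"tz":-0.07,"ax":0,"ay":0.04,"az":0,"jaw":10},{"tx":-0.04,"ty":0,"tz":-0.07,"ax":0,"ay":0.04,"az":0,"jaw":10},{"tx":-0.04,"ty":0,"tz":-0.07,"ax":0,"ay":0.04,"az":0,"jaw":10},{"tx":-0.04,"ty":0,"tz":-0.07,"ax":0,"ay":0.04,"az":0,"jaw":10}]'
python3 -c "
from h import *
st();togo(.5187,.1260,.1225)"
```

```text
time: 12.8
tool_pos: [0.5195, 0.1263, 0.1136]
ee_rot: [-0.192, 0.68, -0.68, 0.193]
wrist_force: [-4.0, -0.5, 19.5]
finger_gap: 0.0252
t 12.8 p [0.5195 0.1263 0.1136] jawyaw%180 121.58 level corr(4deg units) [-0.0062  0.0171  0.    ] F [-3.9988 -0.5408 19.4569] M [-0.1981  0.508   0.1396] gap 0.02521848306606903 q [0.0948 0.4758 1.6554 0.0004 1.0092 1.1142]
units to go -0.03048933140649357 -0.010229855130059473 0.35412091098017295
```

It snapped through: z dropped 4.8 mm and Fz rose to about 19 N. I'll unload and look before letting go.

```bash
python3 -m creep '[{"tx":0,"ty":0,"tz":0.02,"ax":0,"ay":0,"az":0,"jaw":10},{"tx":0,"ty":0,"tz":0,"ax":0,"ay":0,"az":0,"jaw":10},{"tx":0,"ty":0,"tz":0,"ax":0,"ay":0,"az":0,"jaw":10},{"tx":0,"ty":0,"tz":0,"ax":0,"ay":0,"az":0,"jaw":10},{"tx":0,"ty":0,"tz":0,"ax":0,"ay":0,"az":0,"jaw":10}]'
python3 -c "
from h import *
st()
s=vision.capture('side')[:,:,::-1];cv2.imwrite('pics/side4.png',s)
cv2.imwrite('pics/c6.png',cv2.resize(s[195:275,300:400],None,fx=8,fy=7.5,interpolation=2))"
```

```text
time: 13.3
tool_pos: [0.5194, 0.1262, 0.1139]
ee_rot: [-0.192, 0.68, -0.68, 0.193]
wrist_force: [1.6, -0.4, 3.9]
finger_gap: 0.0253
t 13.3 p [0.5194 0.1262 0.1139] jawyaw%180 121.62 level corr(4deg units) [-0.0035  0.0094  0.    ] F [ 1.6085 -0.3593  3.9114] M [-0.0444 -0.2143  0.0364] gap 0.025287713946383357 q [0.0948 0.4758 1.6547 0.0002 1.0104 1.1137]
```

View pics/c6.png

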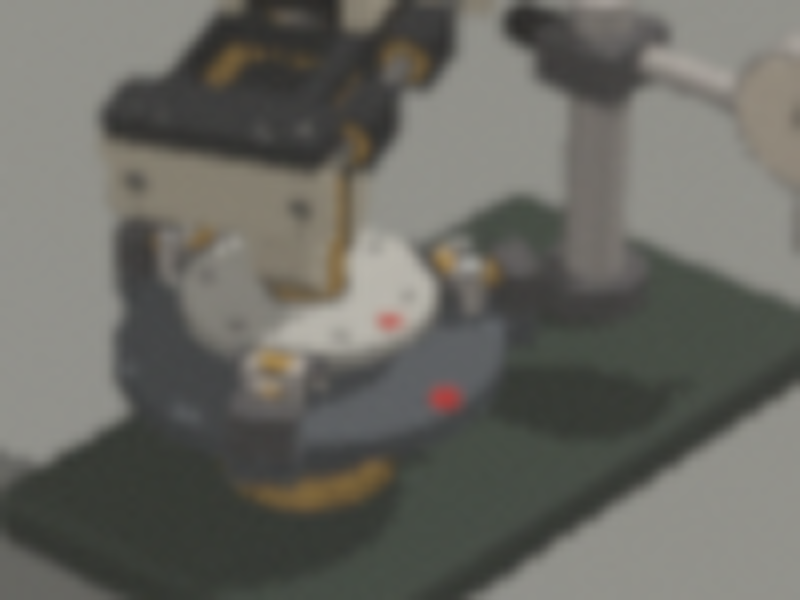

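The disc is down between the rollers, with all three rollers at (270,365), (465,270) and (185,240) above its rim. Its red dot at (390,322) is in line with the stage's at (446,398). Now I'll release and rise.

```bash
python3 -m creep '[{"tx":0,"ty":0,"tz":0,"ax":0,"ay":0,"az":0,"jaw":30},{"tx":0,"ty":0,"tz":0,"ax":0,"ay":0,"az":0,"jaw":40},{"tx":0,"ty":0,"tz":0,"ax":0,"ay":0,"az":0,"jaw":48},{"tx":0,"ty":0,"tz":0,"ax":0,"ay":0,"az":0,"jaw":48},{"tx":0,"ty":0,"tz":0.1,"ax":0,"ay":0,"az":0,"jaw":48}]'
python3 -m creep '[{"tx":0,"ty":0,"tz":0.3,"ax":0,"ay":0,"az":0,"jaw":48},{"tx":0,"ty":0,"tz":0.6,"ax":0,"ay":0,"az":0,"jaw":48},{"tx":0,"ty":0,"tz":0.9,"ax":0,"ay":0,"az":0,"jaw":48},{"tx":0,"ty":0,"tz":0.9,"ax":0,"ay":0,"az":0,"jaw":48},{"tx":0,"ty":0,"tz":0.9,"ax":0,"ay":0,"az":0,"jaw":48}]'
python3 -m creep '[{"tx":0,"ty":-0.8,"tz":0.6,"ax":0,"ay":0,"az":0,"jaw":48},{"tx":0,"ty":-1,"tz":0.2,"ax":0,"ay":0,"az":0,"jaw":48},{"tx":0,"ty":-1,"tz":0,"ax":0,"ay":0,"az":0,"jaw":48},{"tx":0,"ty":-1,"tz":0,"ax":0,"ay":0,"az":0,"jaw":48},{"tx":0,"ty":-1,"tz":0,"ax":0,"ay":0,"az":0,"jaw":48}]'
python3 -m creep '[{"tx":0,"ty":-1,"tz":0,"ax":0,"ay":0,"az":0,"jaw":48},{"tx":0,"ty":-1,"tz":0,"ax":0,"ay":0,"az":0,"jaw":48},{"tx":0,"ty":-1,"tz":0,"ax":0,"ay":0,"az":0,"jaw":48},{"tx":0,"ty":-1,"tz":0,"ax":0,"ay":0,"az":0,"jaw":48},{"tx":0,"ty":-0.5,"tz":0,"ax":0,"ay":0,"az":0,"jaw":48}]'
python3 -c "
from h import *
st()
for n in('side','top'): cv2.imwrite('pics/%s5.png'%n,vision.capture(n)[:,:,::-1])
t=cv2.imread('pics/top5.png');s=cv2.imread('pics/side5.png')
cv2.imwrite('pics/c7.png',np.hstack([cv2.resize(t[205:285,230:310],(400,400),interpolation=2),cv2.resize(s[190:270,300:380],(400,400),interpolation=2)]))
"
```

```text
time: 13.85
tool_pos: [0.5167, 0.1261, 0.114]
ee_rot: [-0.195, 0.681, -0.68, 0.19]
wrist_force: [-0.1, -1.2, -0.0]
finger_gap: 0.0479
time: 14.35
tool_pos: [0.5144, 0.1259, 0.2061]
ee_rot: [-0.197, 0.682, -0.679, 0.188]
wrist_force: [0.3, -0.6, -0.4]
finger_gap: 0.0477
time: 14.85
tool_pos: [0.516, 0.0052, 0.2351]
ee_rot: [-0.195, 0.68, -0.68, 0.194]
wrist_force: [-0.4, 0.4, -1.1]
finger_gap: 0.048
time: 15.35
tool_pos: [0.5155, -0.1131, 0.2389]
ee_rot: [0.193, -0.679, 0.681, -0.195]
wrist_force: [0.2, 0.5, 1.0]
finger_gap: 0.0479
t 15.35 p [ 0.5155 -0.1131  0.2389] jawyaw%180 121.83 level corr(4deg units) [0.0176 0.0386 0.    ] F [0.1523 0.5067 1.0271] M [-0.0824 -0.0262  0.0125] gap 0.0478713376587811 q [-0.3611  0.336   1.4984 -0.0002  1.3042  0.6541]
```

View pics/c7.png

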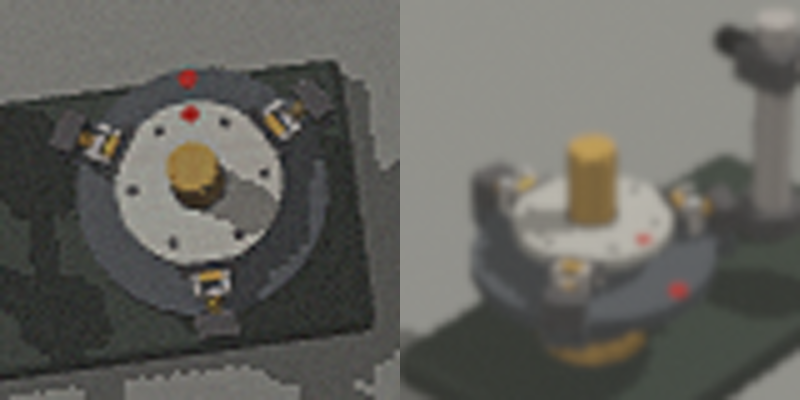

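View pics/top5.png

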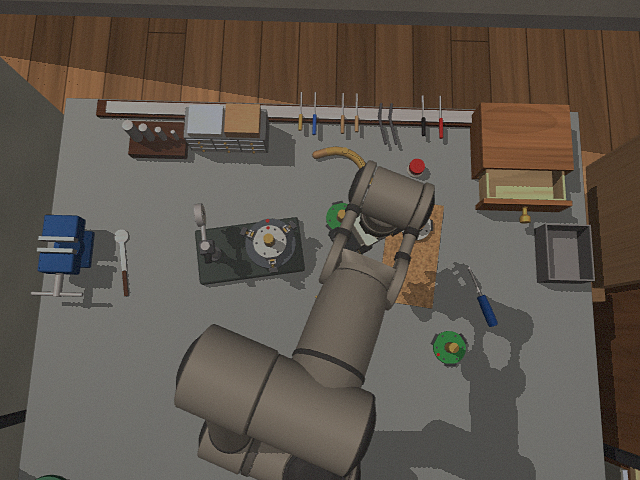

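Run:
```python
from h import *
t=cv2.imread("pics/top5.png"); s=cv2.imread("pics/side5.png")
pt=blob(t,(265,224,272,231),red); pst=blob(t,(263,217,271,224),red)
ps=blob(s,(345,234,353,241),red); pss=blob(s,(351,243,361,253),red)
print("plate dot",tri(ps[0],pt[0])); print("stage dot",tri(pss[0],pst[0]))
wt=lambda c: np.clip((c[...,1]-c[...,0]-30)/25,0,1)*np.clip((c[...,2]-95)/45,0,1)
ws=lambda c: np.clip((c[...,1]-c[...,0]-15)/45,0,1)*np.clip((c[...,2]-135)/45,0,1)
bt=blob(t,(262,232,275,244),wt); bs=blob(s,(331,214,346,225),ws); print(bt,bs)
X=tri(bs[0],bt[0]); print("bosstop",X)
d=tri(ps[0],pt[0])[0]-X[0]; print(d,np.degrees(np.arctan2(d[1],d[0])),np.hypot(*d[:2]))
# disc ellipse, top: bright low-sat
for n,im,box,z in (("top",t,(248,222,292,262),.1065),("side",s,(318,222,358,246),.1065)):
    x0,y0,x1,y1=box; c=im[y0:y1,x0:x1].astype(int)
    m=((c.min(-1)>(125 if n=="top" else 120))).astype(np.uint8)
    k=[q for q in cv2.findContours(m,cv2.RETR_EXTERNAL,cv2.CHAIN_APPROX_NONE)[0]]
    k=cv2.convexHull(max(k,key=len)); e=cv2.fitEllipse(k); cc=np.array(e[0])+[x0,y0]; print(n,e,onplane(n,cc,z),onplane(n,cc,z-.003))
```

```text
plate dot (array([0.5556, 0.1296, 0.1076]), array([-0.0899,  0.0197]), array([-0.0994, -0.0723]))
stage dot (array([0.5794, 0.1335, 0.0856]), array([-0.0271,  0.0061]), array([-0.0293, -0.0215]))
(array([267.9366, 237.8272]), np.float64(66.76888888888888)) (array([338.0165, 219.1581]), np.float64(32.54518518518519))
bosstop (array([0.5202, 0.1239, 0.1486]), array([-0.0874,  0.0183]), array([-0.1004, -0.072 ]))
[ 0.0355  0.0057 -0.0411] 9.058739061697532 0.03590830485570162
top ((21.169095993041992, 19.149333953857422), (31.866987228393555, 32.392425537109375), 54.37648391723633) [0.5196 0.1237 0.1065] [0.5202 0.124  0.1035]
side ((19.492740631103516, -0.11995983123779297), (38.81108856201172, 44.458152770996094), 168.66189575195312) [0.4764 0.1578 0.1065] [0.4726 0.1609 0.1035]
```

Run:
```python
from h import *
a=cv2.imread("pics/side0.png");b=cv2.imread("pics/side5.png")
for n,(x0,y0,x1,y1) in dict(wide=(205,315,252,352),neck=(285,325,382,360),cups=(222,255,278,280),driver=(95,308,152,342),jar=(252,362,280,392),slick=(410,195,456,222),green=(280,285,322,320)).items():
    print(n,cv2.absdiff(a[y0:y1,x0:x1],b[y0:y1,x0:x1]).mean().round(2))
from workcell import r; print(r.sign_off())
```

```text
wide 1.92
neck 1.98
cups 1.96
driver 24.79
jar 1.81
slick 1.91
green 1.8
the job is handed in; nothing more can be done
None
```

The small brass anvil plate is fitted on the stage, released, and the job is handed in at about 15.5 s. I lifted it off the mat by its boss, turned it about 16.5° to bring the red dots to the same side, and pressed it past the rollers. The first touch on the rollers was off-centre with a sideways force, so I backed off and shifted it 2–3 mm. It then snapped home with the wrist reading about 19 N, roughly 23 N net of the plate's weight.

**Last checks after release, from two views:**
- **Position:** the boss is at (0.5202, 0.1239), against the stage axis at (0.5203, 0.1237).
- **Turn:** the plate's dot points to 9.1° and the stage's to 9.5°, within the 2.9° allowed.
- **Height:** the plate's dot stands 22 mm above the stage's, where 22.5 mm is expected at home. The boss top measured about 63 mm above the stage, against 65.5 mm expected. Both are well below the heights of a plate still resting on the rollers.
- **Level and rollers:** in the top view the boss top and the disc centre coincide. All three rollers look to be over the bars. Roller travel itself could not be read.

**Checks that failed or disagreed:**
- **Disc in the side view:** the ellipse fit was cut off by the crop, so I discarded it.
- **Axis estimate:** during the press the arm's TCP (gripper tip) readings put the axis about 2.5 mm from the camera's estimate in y. The plate still centred itself.
- **Bystanders:** the before-and-after side pictures match for everything except around the screwdriver. I put that down to the arm's shadow, because the top view shows it in the same place.

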